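# Refill the oak candle block from the sprung dispenser

### The job

Take the two uppermost candles out of the spring-loaded dispenser one at a time, top one first, and set each upright in its own pocket of the oak block, letting the spring lift the next candle before you take it. Leave the last candle in the dispenser and do not move or knock over the jar, the ivy pot or the lidded basket.

Things in the scene. Friction and masses are not known exactly. Their poses are not given: they have to be found in the camera images.
- candle_top: Uppermost candle of the stack in the dispenser: amber glass cup of white wax with a thin black wick, a cylinder 44 mm in diameter and 26 mm high, 45 g. Origin: centre of its underside, z up its axis. Its top stands about 18 mm (13 to 22 mm) above the brass ring; this exposed part can be gripped, a finger either side.
- candle_mid: Second candle of the stack: amber glass cup of white wax with a thin black wick, a cylinder 44 mm in diameter and 26 mm high, 45 g. Origin: centre of its underside, z up its axis. When the one above is lifted off, the spring raises it by about 26 mm within a second, to where the first one stood.
- candle_low: Lowest candle, which stays in the dispenser: amber glass cup of white wax with a thin black wick, a cylinder 44 mm in diameter and 26 mm high, 45 g. Origin: centre of its underside, z up its axis. 
- dispenser: Fixed candle dispenser, left or right of the middle, the oak block on the other side. Dark wooden foot (84 mm diameter, 20 mm high), six brass rods 5 mm thick, brass ring on top (60 mm outside, 48 mm inside diameter, 6 mm high, upper face 105 mm above the table). Inside, a cork plate on a soft spring carries three candles stacked loosely. Origin: centre of the underside, z up.
- dispenser_rim (a point): Centre of the dispenser's brass ring, at the level of its upper face, 105 mm above the table.
- follower (a joint): Height of the cork plate under the stack, m: about 0 with three candles on it (top of the plate 45 mm above the table), growing as it rises, about 0.026 more for each candle taken off; stops at -0.012 and 0.055. The spring is soft (17 N/m): pressing on the stack pushes it down to the lower stop and it comes back up.
- holder: Oak candle block, fixed to the top, 80 mm (its x) by 165 mm (its y) by 26 mm high, with two round pockets in its upper face, 49 mm in diameter and 12 mm deep, 78 mm apart along its y. Origin: centre of its underside, z up. A seated candle stands 14 mm proud of the block.
- holder_hole0 (a point): Centre of the mouth of the pocket at the block's -y end, level with the block's upper face (26 mm above the table); the pocket floor is 12 mm below. Axes as the block's.
- holder_hole1 (a point): Centre of the mouth of the pocket at the block's +y end, level with the block's upper face (26 mm above the table); the pocket floor is 12 mm below. Axes as the block's.
- jar: Bystander: closed amber jar with a black lid, 70 mm in diameter and 85 mm high. Origin: centre of its underside.
- ivy: Bystander: ivy in a pale woven pot, 68 mm in diameter at the foot and 86 mm at the rim, 82 mm high, leaves to about 130 mm. Origin: centre of its underside.
- basket: Bystander: round dark brown and cream lidded basket, 112 mm in diameter and 152 mm high. Origin: centre of its underside.
Things that resemble listed ones, but are neither listed nor needed, are in the scene too. Leave any blue look-alike of the candle_top alone.

How it is judged:
By the outcome, as a careful person would: the job done as asked, in the order asked, and still so for the second after the job is handed in, with the robot touching nothing.
It also fails if it takes over 64 s, if anything falls off the work surface, if the arm or the gripper's body presses on something with over 40 N, if the wrist force passes 120 N, or if a joint passes its speed limit or range.

### The arm

A 6-joint arm with a two-finger parallel gripper is mounted at the origin on the work surface. World frame = base frame: x ahead of the robot, y to its left, z up, the work surface at z = 0. Lengths are in m, angles in degrees, forces in N, time in s.
With the tool pointing down it reaches from about 0.375 to 0.9 m from the base axis. Payload 3.1 kg.
Tool frame: the origin (TCP) lies on the centre line of the jaws, within the pads' length; the fingertips stand 22 mm ahead of it and the grasp point (between the pads) lies 3 mm ahead of it; z points along the fingers, y is the line along which they close (so a half turn about z gives the same grasp; the last joint's range is limited). The gripper opens to 87 mm and grips with 3 to 60 N. Pads are 19 mm wide; open, the fingers measure 117 mm over their backs; the gripper's body (75 mm by 190 mm) begins 51 mm behind the grasp point.
Start: joints at [63.398, 30.224, 82.088, -0, 67.689, -10.227], TCP at [0.176, 0.6, 0.221] pointing down, gripper open.
Joint ranges: [-176.69, 176.69], [-43.24, 126.21], [12.49, 139.97], [-82, 262], [0, 151.66], [-163.58, 163.58]. Speed limits (degrees/s): [159.86, 159.86, 180, 180, 180, 180].

### API

Orientations are given as a 3x3 rotation matrix whose columns are the frame's x, y, z axes.
In Python, from rig import * gives the robot as it stands.
- The arm moves only by the shell command python3 -m jog 'ROWS'. ROWS is text: rows parted by semicolons, each of 7 numbers parted by spaces: the shift along the tool's x, y, z in mm, then the turn, a rotation vector about the tool's x, y, z in rad, then the finger opening in mm, from 0 to 87. In form: tx ty tz ax ay az fingers; .... A call has 1 to 12 rows; each row shifts and turns the commanded pose from where the row before left it, along the tool's axes as they then stand; what a row does not reach is not made up. A row lasts 1/8 s, in which the tool goes at most 62.5 mm and 10.7 degrees, less where a joint would pass 70% of its speed; a pose out of reach is approached as far as the arm can. A call with a gripper value outside its range is refused whole. The fingers move at their own pace and stop on an object; the grip force is fixed at half the most. Time passes only in rows, so rows that do not move let the fingers close. It gives the time, the measured TCP pose, the force, the opening and the grip force at its end, in the units of the state.
- read_state(): the state, without advancing time (a new reading comes with each control period).
- capture(name): name is "scene" or "top" or "wrist"; returns a dict with "color" (384x512x3 uint8, red, green, blue), "camera_matrix" (3x3 intrinsics, pixels), "R" (3x3) and "t" (3): a world point X has camera coordinates R X + t. Camera axes: x right, y down, z forward; pixel columns grow to the right and rows downward; lengths in m; the calibration is good to about 2 mm. A picture is of the moment at which its call begins. There is no depth.
- hand_in(): hands the job in; it is judged then, once.
Trained networks look in the newest picture that a camera, given by its name, has taken for a name from the list of things; names that differ only in an ending like _2 or _b are one class to them, and where a whole thing is asked for, a point or a joint stands for the part that bears it (a point fixed in the world has none). Each returns a list of dicts, best first, with "conf" (0 to 1); they miss things now and then, are a little off and sometimes report something else, mostly with a low value. They report only what shows in the picture. A call takes as long as a camera call. They do not tell look-alikes from the thing itself.
- find_in(camera, target): "at" ([x, y, z] in m, in world coordinates, good to about 4 mm: the middle of the surface that is visible of it).
- trace(camera, target): "pixels" (384x512 bool, what is visible of it).
- place_of(camera, target): "at" ([x, y, z] in m, in world coordinates, good to about 4 mm: a listed point, or the origin of a listed thing).
The state is a dict: "time_s": time; "joint_positions": joint angles; "qvel": joint speeds; "tau": joint torques, N m; "position": TCP position; "tcp_rot": TCP orientation; "force": force on the tool from outside, world axes, zero at the start; "moment": the same for the moment, N m; "opening": opening from 0.0 (shut) to 1.0 (fully open); "grasp_force": force on a finger pad.
Only numpy, scipy, OpenCV 4.12 (cv2) and the standard library are available. Lean on these libraries where they do the work, as an engineer would, in place of code of your own. Each camera call takes 0.05 s, during which the arm holds its last target. There are 200 camera calls.

## Working session

There is one attempt and no reset: what is moved stays moved. The work goes in short steps, Python scripts to look and compute and a shell command to move; the robot and the scene stay as the last step left them, time stands still between calls to the robot, and variables do not carry over. Pictures are saved under pics/ and viewed, at most 10 in all, crops included, and the job is handed in when it is done.

```bash
mkdir -p pics; python3 - <<'E'
from rig import *
import cv2,numpy as np
s=read_state();print(s['position'],np.round(s['tcp_rot'],3).tolist(),s['time_s'])
for c in ['scene','top']:
    d=capture(c);cv2.imwrite(f'pics/{c}0.png',d['color'][:,:,::-1])
    for n in ['candle_top','dispenser','dispenser_rim','holder','holder_hole0','holder_hole1','jar','ivy','basket']:
        for r in place_of(c,n)[:4]:
            X=np.array(r['at']);p=d['camera_matrix']@(np.array(d['R'])@X+d['t']);print(c,n,np.round(X,3),round(r['conf'],2),np.round(p[:2]/p[2]))
E
python3 -c "
import cv2,numpy as np
cv2.imwrite('pics/both.png',cv2.resize(np.vstack([cv2.imread('pics/scene0.png')]),(780,585)))"
```

```text
[0.1758184  0.59899698 0.22044513] [[-0.959, 0.282, -0.001], [0.282, 0.959, -0.002], [0.0, -0.002, -1.0]] 0.0
scene candle_top [ 0.502  0.254 -0.002] 0.74 [359. 233.]
scene candle_top [0.635 0.128 0.   ] 0.67 [293. 240.]
scene candle_top [0.52  0.135 0.1  ] 0.65 [324. 191.]
scene candle_top [0.484 0.011 0.001] 0.62 [290. 186.]
scene dispenser [0.522 0.133 0.002] 0.93 [317. 215.]
scene dispenser_rim [0.522 0.134 0.105] 0.56 [323. 191.]
scene holder [ 0.547 -0.2    0.001] 0.93 [223. 167.]
scene holder_hole0 [ 0.541 -0.16   0.022] 0.84 [233. 166.]
scene holder_hole0 [ 0.563 -0.239  0.029] 0.81 [209. 158.]
scene holder_hole0 [0.519 0.135 0.069] 0.66 [322. 199.]
scene holder_hole0 [0.652 0.356 0.002] 0.24 [368. 296.]
scene holder_hole1 [ 0.541 -0.16   0.022] 0.84 [233. 166.]
scene holder_hole1 [ 0.563 -0.239  0.029] 0.81 [209. 158.]
scene holder_hole1 [0.519 0.135 0.069] 0.66 [322. 199.]
scene holder_hole1 [0.652 0.356 0.002] 0.24 [368. 296.]
scene jar [0.701 0.026 0.002] 0.71 [247. 236.]
scene jar [ 0.541 -0.159  0.026] 0.38 [234. 166.]
scene ivy [0.653 0.357 0.002] 0.69 [368. 296.]
scene basket [ 0.693 -0.383  0.001] 0.61 [148. 166.]
top candle_top [ 0.502  0.258 -0.   ] 0.69 [181. 226.]
top candle_top [ 0.631  0.134 -0.002] 0.67 [221. 188.]
top candle_top [0.524 0.131 0.099] 0.51 [218. 217.]
top dispenser [ 0.523  0.132 -0.002] 0.79 [220. 221.]
top dispenser_rim [0.516 0.13  0.1  ] 0.71 [218. 220.]
top holder [ 0.552 -0.197  0.   ] 0.76 [322. 215.]
top holder_hole0 [ 0.559 -0.235  0.027] 0.87 [335. 212.]
top holder_hole0 [ 0.537 -0.162  0.026] 0.6 [312. 219.]
top holder_hole1 [ 0.559 -0.235  0.027] 0.87 [335. 212.]
top holder_hole1 [ 0.537 -0.162  0.026] 0.6 [312. 219.]
top jar [0.703 0.026 0.001] 0.86 [255. 168.]
top ivy [ 0.652  0.357 -0.001] 0.88 [154. 180.]
top basket [ 0.699 -0.382 -0.001] 0.96 [378. 172.]
```

View pics/both.png

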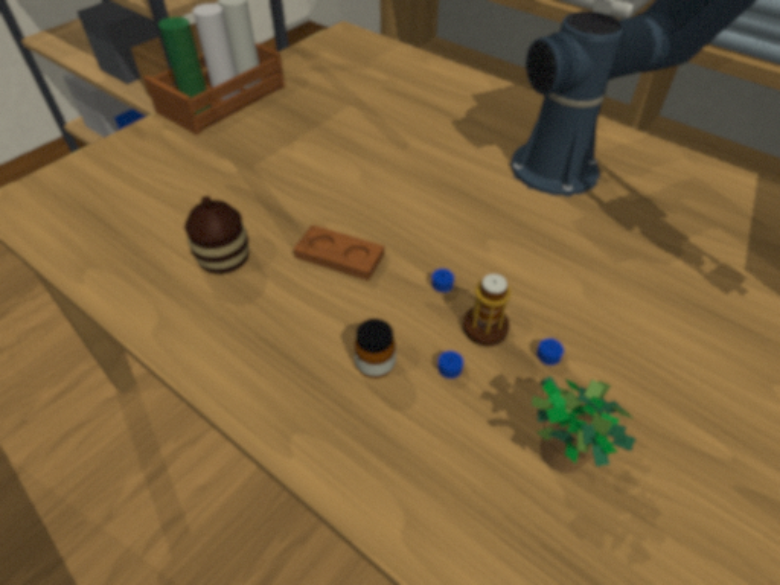

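```bash
python3 - <<'E'
import cv2
a=cv2.imread('pics/top0.png')
cv2.imwrite('pics/topcrop.png',cv2.resize(a[140:280,130:400],(800,415),interpolation=cv2.INTER_CUBIC))
E
```

```text
(no output)
```

View pics/topcrop.png

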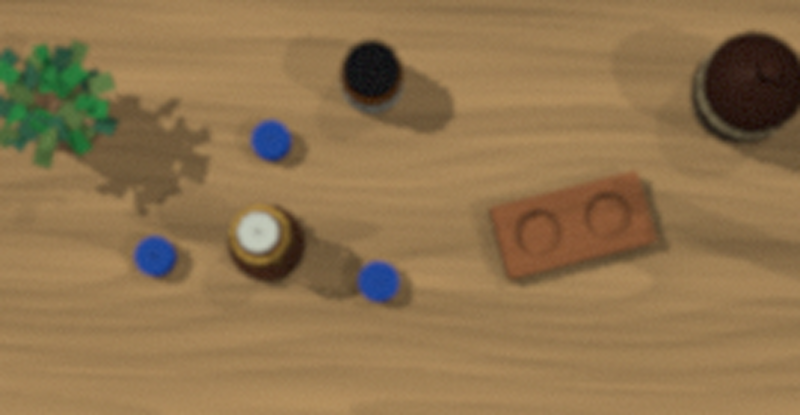

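The images show four things that could be taken for candle_top. Three are blue look-alikes at scene pixels (359,233), (293,240) and (290,186). The fourth is the white wax, amber cup in the brass dispenser at (324,187), top-view pixel (217,218). I choose the one in the dispenser. The pockets are at about (0.540,-0.161) and (0.561,-0.237), 79 mm apart, which fits the given 78 mm. I'll close the fingers along the block's x so they stay clear of the neighbouring pocket.

```bash
python3 -m jog '0 0 0 0 0 0.1693 87;0 0 0 0 0 0.1693 87;0 0 0 0 0 0.1693 87;0 0 0 0 0 0.1693 87;0 0 0 0 0 0.1693 87;0 0 0 0 0 0.1693 87;0 0 0 0 0 0 87' && python3 -m jog '-54 21 0 0 0 0 87;-54 21 0 0 0 0 87;-54 21 0 0 0 0 87;-54 21 0 0 0 0 87;-54 21 0 0 0 0 87;-54 21 0 0 0 0 87;-54 21 0 0 0 0 87;-54 21 0 0 0 0 87;-54 21 0 0 0 0 87;-54 21 0 0 0 0 87;0 0 0 0 0 0 87;0 0 0 0 0 0 87'
cat > h.py <<'E'
from rig import *
import cv2,numpy as np
def go(w):
    s=read_state();R=np.array(s['tcp_rot']);p=np.array(s['position'])
    print('t',s['time_s'],'pos',p.round(4),'yang',np.degrees(np.arctan2(R[1,1],R[0,1])).round(1),'tilt',R[:,2].round(4),'tool mm',(R.T@(np.array(w)-p)*1e3).round(1),'F',np.round(s['force'],1),'open',s['opening'],s['grasp_force'])
def pix(d,X):
    p=d['camera_matrix']@(np.array(d['R'])@np.array(X)+d['t']);return (p[:2]/p[2]).round(1)
E
python3 - <<'E'
from h import *
go([.521,.133,.22])
d=capture('wrist');cv2.imwrite('pics/w1.png',d['color'][:,:,::-1])
for n in ['candle_top','dispenser_rim']:
    for r in place_of('wrist',n)[:3]: print(n,np.round(r['at'],4),r['conf'],pix(d,r['at']))
for r in find_in('wrist','candle_top')[:3]: print(np.round(r['at'],4),r['conf'])
print(pix(d,[.521,.133,.105]),pix(d,[.521,.133,.123]),np.round(-np.array(d['R']).T@d['t'],3),d['camera_matrix'])
E
```

```text
time_s: 1.88
position: [0.1762, 0.5996, 0.2215]
tcp_rot: [[-0.268, 0.963, 0.0], [0.963, 0.268, -0.0], [-0.0, 0.0, -1.0]]
force: [-0.0, 0.2, -0.1]
opening: 0.999
grasp_force: 0.0
time_s: 3.38
position: [0.5216, 0.135, 0.2212]
tcp_rot: [[-0.267, 0.964, -0.001], [0.964, 0.267, 0.0], [0.001, -0.001, -1.0]]
force: [-0.6, 0.4, 0.5]
opening: 0.999
grasp_force: 0.0
t 3.375 pos [0.5216 0.135  0.2212] yang 15.5 tilt [-1.4e-03  4.0e-04 -1.0e+00] tool mm [-1.8 -1.1  1.2] F [-0.6  0.4  0.5] open 0.9988271508411178 0.0
candle_top [0.6322 0.1323 0.0031] 0.97 [332.3 194.8]
candle_top [0.5025 0.2494 0.0009] 0.96 [266.1  82.8]
candle_top [0.5174 0.1328 0.0973] 0.69 [252.1 188.5]
[0.5182 0.1352 0.1243] 0.9
[0.5056 0.2505 0.0258] 0.86
[0.6271 0.1324 0.0276] 0.64
[255.4 191. ] [255.3 195.4] [0.504 0.199 0.385] [[281.54103957   0.         256.93257299]
 [  0.         281.54103957 193.18428231]
 [  0.           0.           1.        ]]
```

View pics/w1.png

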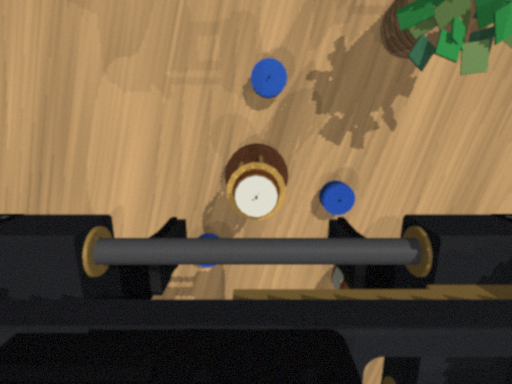

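The wrist picture shows the white wax candle at (257,196) inside the brass ring, with blue look-alikes at (268,78), (337,198) and (207,250). I'll refine the centre from the white disc.

```bash
python3 - <<'E'
from h import *
def ray(d,u,v,z):
    R=np.array(d['R']);C=-R.T@d['t'];r=R.T@np.linalg.solve(d['camera_matrix'],[u,v,1]);return C+r*(z-C[2])/r[2]
for c,box in [('wrist',(140,225,215,300)),('top',(190,240,190,245)),('scene',(165,215,300,345))]:
    d=capture(c);im=d['color'].astype(int);m=(im.min(2)>130)&(im.max(2)-im.min(2)<45)
    k=np.zeros_like(m);k[box[0]:box[1],box[2]:box[3]]=1;m&=k
    v,u=np.nonzero(m);
    if len(u)==0: print(c,'none');continue
    print(c,len(u),u.mean(),v.mean(),np.ptp(u)+1,np.ptp(v)+1,[ray(d,u.mean(),v.mean(),z).round(4).tolist() for z in (.118,.123,.127)])
E
```

```text
wrist 1371 255.64551422319474 196.96936542669584 43 41 [[0.5218, 0.1314, 0.118], [0.5215, 0.1327, 0.123], [0.5212, 0.1337, 0.127]]
top none
scene 139 324.28776978417267 185.29496402877697 15 12 [[0.5162, 0.1318, 0.118], [0.5205, 0.1336, 0.123], [0.524, 0.1351, 0.127]]
```

```bash
python3 -m jog '-2 -1 30 0 0 0 87;0 0 30 0 0 0 87;0 0 18 0 0 0 87;0 0 10 0 0 0 87;0 0 0 0 0 0 87;0 0 0 0 0 0 87' && python3 -c "
from h import *
go([.521,.133,.133]); d=capture('scene');cv2.imwrite('pics/s2.png',cv2.resize(d['color'][130:260,260:400,::-1],(560,520)))"
```

```text
time_s: 4.47
position: [0.5224, 0.1329, 0.1342]
tcp_rot: [[-0.266, 0.964, 0.002], [0.964, 0.266, 0.0], [-0.0, 0.002, -1.0]]
force: [-0.5, 0.1, 0.1]
opening: 1.003
grasp_force: 0.0
t 4.475 pos [0.5224 0.1329 0.1342] yang 15.4 tilt [ 1.6e-03  1.0e-04 -1.0e+00] tool mm [ 0.5 -1.3  1.2] F [-0.5  0.1  0.1] open 1.0032634906812576 0.0
```

View pics/s2.png

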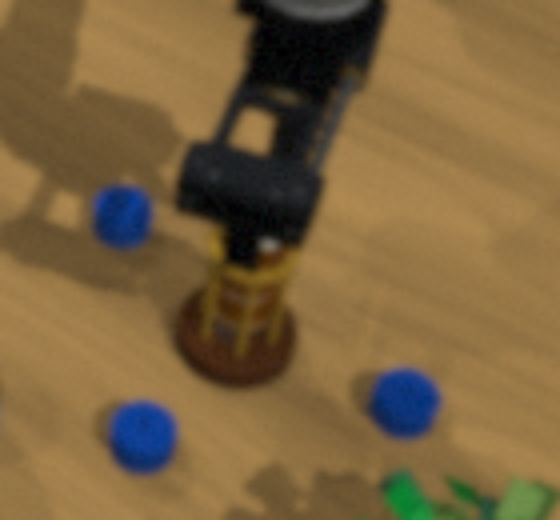

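The fingers stand either side of the exposed candle, above the ring. Closing.

```bash
python3 -m jog '0 -1 1 0 0 0 60;0 0 0 0 0 0 50;0 0 0 0 0 0 40;0 0 0 0 0 0 35;0 0 0 0 0 0 35;0 0 0 0 0 0 35;0 0 0 0 0 0 35'
```

```text
time_s: 5.4
position: [0.5208, 0.1325, 0.1324]
tcp_rot: [[-0.266, 0.964, -0.0], [0.964, 0.266, -0.0], [0.0, -0.0, -1.0]]
force: [0.0, 2.0, -0.2]
opening: 0.415
grasp_force: 0.0
```

Opening 0.415 (36 mm) with zero grip force isn't a 44 mm candle, so I'm looking.

```bash
python3 -c "
from h import *
go([.521,.133,.133]); d=capture('scene');a=cv2.resize(d['color'][150:220,280:370,::-1],(450,350))
e=capture('wrist');b=cv2.resize(e['color'][100:384,:,::-1],(631,350))
cv2.imwrite('pics/s3.png',cv2.resize(np.hstack([a,b]),(800,260)))
print(place_of('wrist','candle_top')[:4]);print(place_of('scene','candle_top')[:5])"
```

```text
t 5.4 pos [0.5208 0.1325 0.1324] yang 15.4 tilt [-0. -0. -1.] tool mm [ 0.4  0.3 -0.6] F [ 0.   2.  -0.2] open 0.4147243182926274 0.0
[{'at': [0.5228, 0.132, 0.0967], 'conf': 0.98}, {'at': [0.6294, 0.134, 0.0024], 'conf': 0.71}, {'at': [0.5051, 0.2504, -0.0002], 'conf': 0.7}]
[{'at': [0.6342, 0.1306, 0.0009], 'conf': 0.67}, {'at': [0.4972, 0.2541, 0.001], 'conf': 0.66}, {'at': [0.5218, 0.1329, 0.1035], 'conf': 0.59}, {'at': [0.4842, 0.0093, -0.0012], 'conf': 0.45}]
```

View pics/s3.png

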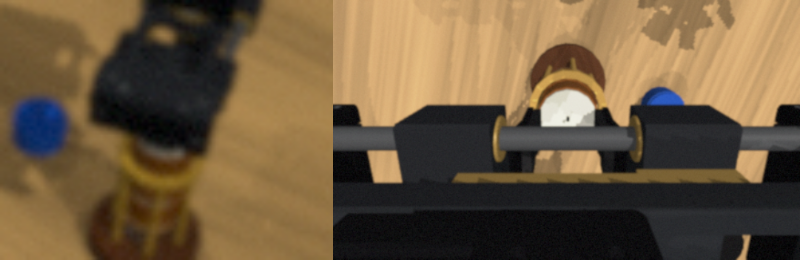

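```bash
python3 -m jog '0 0 0 0 0 0 35;0 0 0 0 0 0 35;0 0 0 0 0 0 35;0 0 0 0 0 0 35'; python3 -m jog '0 0 0 0 0 0 35;0 0 0 0 0 0 35'
```

```text
time_s: 6.1
position: [0.5208, 0.1325, 0.1325]
tcp_rot: [[-0.266, 0.964, 0.0], [0.964, 0.266, -0.0], [-0.0, 0.0, -1.0]]
force: [0.4, 0.1, -0.8]
opening: 0.403
grasp_force: 0.0
time_s: 6.35
position: [0.5208, 0.1325, 0.1324]
tcp_rot: [[-0.266, 0.964, -0.0], [0.964, 0.266, -0.0], [0.0, -0.0, -1.0]]
force: [-0.5, 1.2, -0.9]
opening: 0.405
grasp_force: 0.0
```

```bash
python3 -m jog '0 0 0 0 0 0 28;0 0 0 0 0 0 28;0 0 0 0 0 0 28'; python3 -c "
from h import *
d=capture('scene');a=cv2.resize(d['color'][160:215,290:350,::-1],(480,440),interpolation=cv2.INTER_CUBIC)
e=capture('wrist');b=cv2.resize(e['color'][160:300,190:320,::-1],(409,440),interpolation=cv2.INTER_CUBIC)
cv2.imwrite('pics/s4.png',cv2.resize(np.hstack([a,b]),(800,396)))
s=read_state();p=np.array(s['position']);y=np.array(s['tcp_rot'])[:,1]
for sgn in(-1,1):
  X=p+sgn*y*.022-[0,0,.022];print(pix(d,X),pix(e,X))
print([ (pix(e,[.5213,.133,z])) for z in (.123,.110)])"
```

```text
time_s: 6.72
position: [0.5208, 0.1325, 0.1324]
tcp_rot: [[-0.266, 0.964, -0.0], [0.964, 0.266, -0.0], [-0.0, -0.0, -1.0]]
force: [-0.8, -0.4, -0.9]
opening: 0.326
grasp_force: 0.0
[325.5 182.7] [224.5 220.5]
[320.7 194.4] [287.7 220.5]
[array([257. , 226.5]), array([257. , 219.7])]
```

View pics/s4.png

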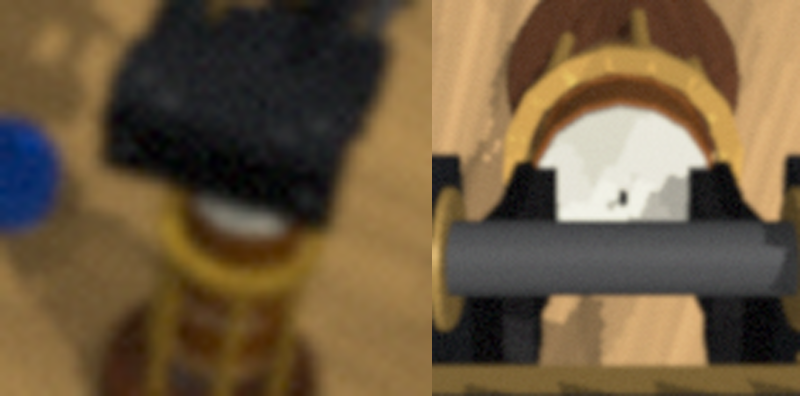

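The fingers are now over the wax, and the stack seems to be pressed down. The tips apparently shift along z as they close, or the candle slipped under them. I'll lift, open partway, and look at the tip height again.

```bash
python3 -m jog '0 0 0 0 0 0 54;0 0 0 0 0 0 54;0 0 0 0 0 0 54;0 0 0 0 0 0 54;0 0 0 0 0 0 54;0 0 0 0 0 0 54'; python3 -c "
from h import *
d=capture('scene');a=cv2.resize(d['color'][160:215,290:350,::-1],(480,440),interpolation=cv2.INTER_CUBIC)
e=capture('wrist');b=cv2.resize(e['color'][160:300,190:320,::-1],(409,440),interpolation=cv2.INTER_CUBIC)
cv2.imwrite('pics/s5.png',cv2.resize(np.hstack([a,b]),(800,396)))
print(-np.array(e['R']).T@e['t'])
for c in('wrist','scene'): print([(np.round(r['at'],3),r['conf']) for r in find_in(c,'candle_top')[:4]])"
```

```text
time_s: 7.58
position: [0.5208, 0.1325, 0.1325]
tcp_rot: [[-0.266, 0.964, -0.0], [0.964, 0.266, -0.0], [-0.0, -0.0, -1.0]]
force: [-0.3, -0.5, 0.2]
opening: 0.617
grasp_force: 0.0
[0.50359015 0.19663405 0.29579793]
[(array([0.502, 0.248, 0.026]), 0.85), (array([0.518, 0.142, 0.126]), 0.76), (array([0.499, 0.02 , 0.024]), 0.72), (array([0.62 , 0.144, 0.028]), 0.56)]
[(array([0.508, 0.254, 0.028]), 0.83), (array([0.641, 0.134, 0.027]), 0.82)]
```

View pics/s5.png

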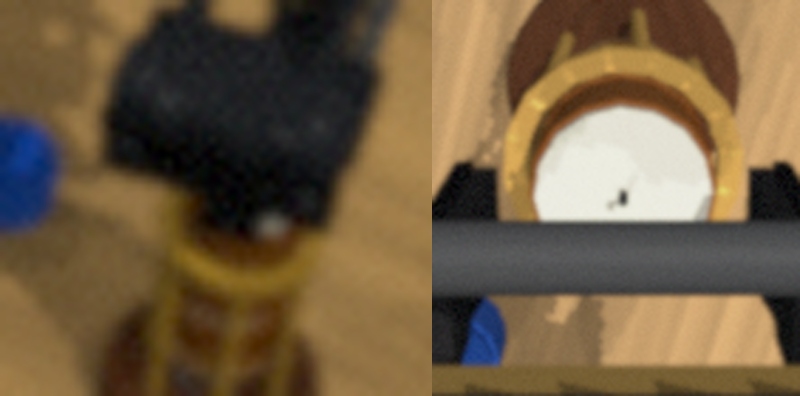

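The candle has not moved: the wick stays at (258,230). The fingertips sit higher than nominal and closed above the wax. I'll feel my way down towards the brass ring at 54 mm opening, in small steps, watching the force.

```bash
f(){ grep -E "position|force:"; }; python3 -m jog '0 0 2 0 0 0 54;0 0 2 0 0 0 54;0 0 0 0 0 0 54'|f; python3 -m jog '0 0 2 0 0 0 54;0 0 0 0 0 0 54'|f;  python3 -m jog '0 0 2 0 0 0 54;0 0 0 0 0 0 54'|f
```

```text
position: [0.5206, 0.1325, 0.1282]
force: [0.1, -0.7, 1.2]
grasp_force: 0.0
position: [0.5207, 0.1325, 0.1263]
force: [-0.7, -0.2, -0.2]
grasp_force: 0.0
position: [0.5207, 0.1325, 0.1243]
force: [-0.2, 0.6, 0.3]
grasp_force: 0.0
```

```bash
f(){ grep -E "position|force:"; }; python3 -m jog '0 0 2 0 0 0 54;0 0 0 0 0 0 54'|f; python3 -m jog '0 0 2 0 0 0 54;0 0 0 0 0 0 54'|f;  python3 -m jog '0 0 2 0 0 0 54;0 0 0 0 0 0 54'|f; python3 -c "
from h import *
d=capture('scene');a=cv2.resize(d['color'][160:215,290:350,::-1],(480,440),interpolation=cv2.INTER_CUBIC)
e=capture('wrist');b=cv2.resize(e['color'][160:300,190:320,::-1],(409,440),interpolation=cv2.INTER_CUBIC)
cv2.imwrite('pics/s6.png',cv2.resize(np.hstack([a,b]),(800,396)))"
```

```text
position: [0.5207, 0.1325, 0.1223]
force: [-0.7, 0.1, 0.2]
grasp_force: 0.0
position: [0.5207, 0.1325, 0.1203]
force: [-0.7, -0.4, 0.6]
grasp_force: 0.0
position: [0.5207, 0.1325, 0.1183]
force: [-0.5, -0.6, 0.8]
grasp_force: 0.0
```

View pics/s6.png

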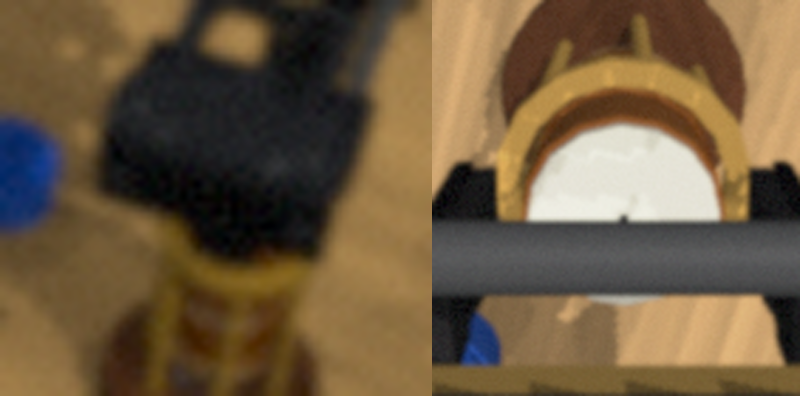

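The near fingertip now overlaps the candle side and sits just above the ring. I'll continue until it touches.

```bash
f(){ grep -E "position|force:"; }; python3 -m jog '0 0 1 0 0 0 54;0 0 1 0 0 0 54;0 0 0 0 0 0 54'|f; python3 -m jog '0 0 2 0 0 0 54;0 0 0 0 0 0 54'|f;  python3 -m jog '0 0 2 0 0 0 54;0 0 0 0 0 0 54'|f
```

```text
position: [0.5207, 0.1325, 0.1163]
force: [0.2, 0.2, -0.4]
grasp_force: 0.0
position: [0.5207, 0.1325, 0.1143]
force: [-1.1, 0.7, -0.9]
grasp_force: 0.0
position: [0.5207, 0.1325, 0.1123]
force: [0.1, 0.3, 0.1]
grasp_force: 0.0
```

```bash
f(){ grep -E "position|force:|open"; }; python3 -m jog '0 0 0 0 0 0 38;0 0 0 0 0 0 38;0 0 0 0 0 0 38;0 0 0 0 0 0 38;0 0 0 0 0 0 38;0 0 0 0 0 0 38'|f; python3 -c "
from h import *
d=capture('scene');a=cv2.resize(d['color'][160:215,290:350,::-1],(480,440),interpolation=cv2.INTER_CUBIC)
e=capture('wrist');b=cv2.resize(e['color'][160:300,190:320,::-1],(409,440),interpolation=cv2.INTER_CUBIC)
cv2.imwrite('pics/s7.png',cv2.resize(np.hstack([a,b]),(800,396)))"
```

```text
position: [0.5209, 0.1325, 0.1125]
force: [0.5, -0.4, -0.6]
opening: 0.491
grasp_force: 30.0
```

View pics/s7.png

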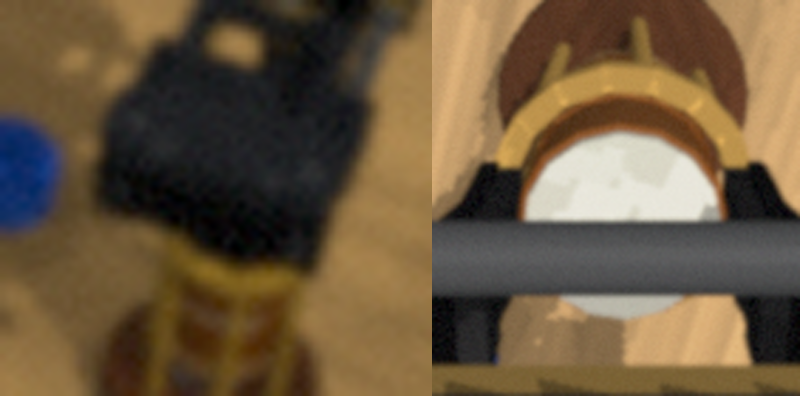

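The candle is gripped: 30 N at 43 mm, fingers either side of the white disc. Lifting straight up.

```bash
python3 -m jog '0 0 -5 0 0 0 38;0 0 -10 0 0 0 38;0 0 -15 0 0 0 38;0 0 -20 0 0 0 38;0 0 -25 0 0 0 38;0 0 -25 0 0 0 38;0 0 0 0 0 0 38;0 0 0 0 0 0 38'; python3 - <<'E'
from h import *
go([.540,-.161,.2125])
for c in('scene','wrist','top'):
    d=capture(c)
    print(c,[(np.round(r['at'],3),round(r['conf'],2)) for r in place_of(c,'candle_top')])
    print([(np.round(r['at'],3),round(r['conf'],2)) for r in find_in(c,'candle_top')])
E
```

```text
time_s: 12.22
position: [0.5203, 0.1324, 0.2123]
tcp_rot: [[-0.266, 0.964, -0.001], [0.964, 0.266, -0.0], [0.0, -0.001, -1.0]]
force: [0.1, -0.8, -0.6]
opening: 0.492
grasp_force: 30.0
t 12.225 pos [0.5203 0.1324 0.2123] yang 15.4 tilt [-6.e-04 -0.e+00 -1.e+00] tool mm [-2.881e+02 -5.900e+01 -2.000e-01] F [ 0.1 -0.8 -0.6] open 0.49227053995657993 29.999893605709076
scene [(array([0.502, 0.251, 0.   ]), 0.6), (array([ 0.631,  0.131, -0.   ]), 0.58), (array([0.518, 0.132, 0.201]), 0.47), (array([ 0.483,  0.008, -0.   ]), 0.44)]
[(array([0.643, 0.136, 0.024]), 0.8), (array([0.493, 0.014, 0.027]), 0.71), (array([0.509, 0.254, 0.026]), 0.62), (array([0.535, 0.151, 0.208]), 0.48)]
wrist [(array([0.518, 0.135, 0.198]), 0.84), (array([0.63 , 0.134, 0.005]), 0.79), (array([0.502, 0.253, 0.001]), 0.7)]
[(array([0.626, 0.134, 0.026]), 0.81), (array([0.517, 0.143, 0.223]), 0.75), (array([0.502, 0.25 , 0.024]), 0.61)]
top [(array([ 0.479,  0.005, -0.002]), 0.7), (array([ 0.7  , -0.381, -0.   ]), 0.51), (array([ 0.502,  0.258, -0.004]), 0.43)]
[]
```

```bash
python3 -m jog '-30 -6 0 0 0 0 38;-50 -10 0 0 0 0 38;-50 -10 0 0 0 0 38;-50 -10 0 0 0 0 38;-50 -10 0 0 0 0 38;-38 -8 0 0 0 0 38;-20 -5 0 0 0 0 38;0 0 0 0 0 0 38;0 0 0 0 0 0 38'; cat >> h.py <<'E'
def ray(d,u,v,z):
    R=np.array(d['R']);C=-R.T@d['t'];r=R.T@np.linalg.solve(d['camera_matrix'],[u,v,1]);return (C+r*(z-C[2])/r[2]).round(4)
E
python3 - <<'E'
from h import *
go([.540,-.161,.05])
for c in('wrist','scene','top'):
    d=capture(c)
    if c=='wrist': cv2.imwrite('pics/w8.png',d['color'][:,:,::-1])
    for n in ('holder','holder_hole0'):
        print(c,n,[(np.round(r['at'],4),round(r['conf'],2)) for r in place_of(c,n)])
    t=trace(c,'holder')
    if t:
        m=t[0]['pixels'].astype(np.uint8);cn=max(cv2.findContours(m,0,2)[0],key=cv2.contourArea);print(c,cv2.minAreaRect(cn))
d=capture('wrist');print(pix(d,[.540,-.161,.026]),pix(d,[.561,-.237,.026]))
E
```

```text
time_s: 13.8
position: [0.5401, -0.1593, 0.2123]
tcp_rot: [[-0.267, 0.964, -0.001], [0.964, 0.267, 0.001], [0.001, -0.001, -1.0]]
force: [-0.3, 0.5, -0.6]
opening: 0.494
grasp_force: 30.0
t 13.8 pos [ 0.5401 -0.1593  0.2123] yang 15.5 tilt [-0.001   0.0013 -1.    ] tool mm [ -1.9  -0.5 162.3] F [-0.3  0.5 -0.6] open 0.493661059671249 30.000050961971283
wrist holder [(array([ 0.5494, -0.1999, -0.0019]), 0.9)]
wrist holder_hole0 [(array([ 0.5407, -0.1644,  0.0234]), 0.67)]
wrist ((255.0, 178.5), (71.0, 64.0), 90.0)
scene holder [(array([ 0.55  , -0.198 , -0.0011]), 0.96)]
scene holder_hole0 [(array([0.5227, 0.1344, 0.0702]), 0.67), (array([ 0.561 , -0.2403,  0.0283]), 0.66), (array([ 0.5393, -0.1597,  0.0232]), 0.59)]
scene ((222.61770629882812, 165.11976623535156), (57.84028244018555, 25.97467613220215), 17.19854164123535)
top holder [(array([ 0.5507, -0.1986,  0.0023]), 0.41)]
top holder_hole0 [(array([ 0.5365, -0.1635,  0.0241]), 0.62)]
top ((305.0, 212.5), (13.0, 10.0), 90.0)
[255.9 176.4] [256.  234.7]
```

View pics/w8.png

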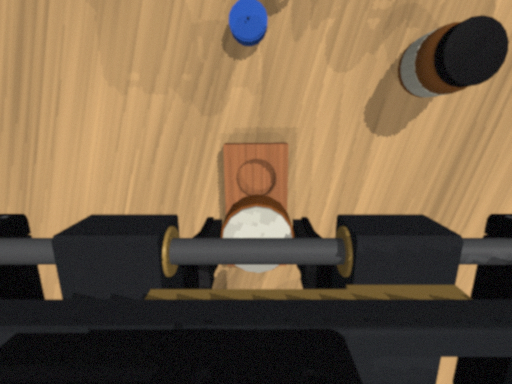

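The held candle sits at (257,235) between the fingers. The pocket is visible at (256,178), and the block is square to the tool. I have used my picture allowance, so from here I work with numbers only.

```bash
python3 - <<'E'
from h import *
d=capture('wrist');im=d['color']
g=cv2.GaussianBlur(im,(3,3),0).astype(int)
# wood red-ness mask of block
m=((g[:,:,0]-g[:,:,1])>45).astype(np.uint8)
for v in (148,155,160,165): 
    u=np.nonzero(m[v,200:310])[0]+200; print(v,u.min(),u.max())
v=np.nonzero(m[120:190,270])[0]+120;print('rows',v.min(),v.max())
e=ray(d,255.5,v.min()-.0,.026);ex=np.array([.266,-.964])
print('end',e,'hole1',e[:2]+ex*.0435,'hole0',e[:2]+ex*.1215)
c=cv2.HoughCircles(cv2.resize(cv2.cvtColor(im[140:215,215:300],cv2.COLOR_RGB2GRAY),None,fx=4,fy=4,interpolation=cv2.INTER_CUBIC),cv2.HOUGH_GRADIENT,1.5,400,param1=60,param2=15,minRadius=60,maxRadius=90)
if c is not None:
    x,y,r=c[0][0]/4;print('circ',x+215,y+140,r,ray(d,x+215,y+140,.026))
s=im[:,:,:].astype(int)[140:200,256].sum(1);print(s.tolist())
E
```

```text
148 223 287
155 224 287
160 224 287
165 224 287
rows 142 184
end [ 0.5282 -0.1199  0.026 ] hole1 [ 0.539771 -0.161834] hole0 [ 0.560519 -0.237026]
circ 256.0625 176.1875 19.7625 [ 0.5401 -0.1608  0.026 ]
[312, 288, 280, 328, 347, 349, 350, 336, 341, 349, 341, 333, 345, 346, 346, 338, 319, 280, 263, 265, 258, 285, 312, 355, 364, 357, 365, 354, 360, 363, 366, 358, 358, 369, 368, 365, 362, 363, 368, 363, 370, 366, 367, 365, 370, 359, 350, 348, 333, 317, 313, 306, 296, 270, 206, 150, 153, 152, 161, 154]
```

```bash
f(){ grep -E "position|force:|open"; }; python3 -m jog '-2.5 -0.5 20 0 0 0 38;0 0 40 0 0 0 38;0 0 40 0 0 0 38;0 0 35 0 0 0 38;0 0 20 0 0 0 38;0 0 5 0 0 0 38;0 0 0 0 0 0 38;0 0 0 0 0 0 38;0 0 0 0 0 0 38'|f; python3 - <<'E'
from h import *
go([.5398,-.162,.033])
for c in('wrist','scene'):
    d=capture(c);print(c,[(np.round(r['at'],4),round(r['conf'],2)) for r in place_of(c,'candle_top')])
E
```

```text
position: [0.5413, -0.1637, 0.0534]
force: [-0.5, 0.2, -0.1]
opening: 0.495
grasp_force: 30.0
t 15.625 pos [ 0.5413 -0.1637  0.0534] yang 15.4 tilt [ 1.7e-03 -9.0e-04 -1.0e+00] tool mm [ 2.  -1.  20.4] F [-0.5  0.2 -0.1] open 0.49503045637385423 29.999940097332
wrist [(array([ 0.5392, -0.1608,  0.0403]), 0.82)]
scene [(array([0.6349, 0.1328, 0.    ]), 0.69), (array([0.4836, 0.01  , 0.001 ]), 0.66), (array([ 0.5405, -0.1596,  0.0428]), 0.62), (array([0.5   , 0.2506, 0.0009]), 0.55)]
```

```bash
f(){ grep -E "position|force:|open"; }; python3 -m jog '1.8 -1 3 0 0 0 38;0 0 0 0 0 0 38;0 0 0 0 0 0 38'|f; python3 -m jog '0 0 3 0 0 0 38;0 0 3 0 0 0 38;0 0 0 0 0 0 38'|f;  python3 -m jog '0 0 2 0 0 0 38;0 0 0 0 0 0 38'|f
```

```text
position: [0.5392, -0.1619, 0.0493]
force: [-0.0, 0.2, 0.2]
opening: 0.49
grasp_force: 30.0
position: [0.539, -0.1618, 0.0431]
force: [0.5, -0.0, -0.9]
opening: 0.494
grasp_force: 30.0
position: [0.5392, -0.1619, 0.0413]
force: [0.4, -0.3, -1.0]
opening: 0.496
grasp_force: 30.0
```

```bash
f(){ grep -E "position|force:"; }; python3 -m jog '0 0.5 2 0 0 0 38;0 0 0 0 0 0 38'|f; python3 -m jog '0 0 2 0 0 0 38;0 0 0 0 0 0 38'|f;  python3 -m jog '0 0 2 0 0 0 38;0 0 0 0 0 0 38'|f;python3 -m jog '0 0 2 0 0 0 38;0 0 0 0 0 0 38'|f
```

```text
position: [0.5397, -0.1617, 0.0393]
force: [0.0, -0.0, -1.1]
grasp_force: 30.0
position: [0.5396, -0.1617, 0.0373]
force: [0.1, -0.0, -0.7]
grasp_force: 30.0
position: [0.5396, -0.1617, 0.0353]
force: [0.9, 1.0, -0.4]
grasp_force: 30.0
position: [0.5396, -0.1617, 0.0333]
force: [0.6, 0.1, 0.1]
grasp_force: 30.0
```

The candle is well inside the pocket mouth with no rim contact. Continuing to touch-down.

```bash
f(){ grep -E "position|force:"; }; python3 -m jog '0 0 1 0 0 0 38;0 0 0 0 0 0 38'|f; python3 -m jog '0 0 1 0 0 0 38;0 0 0 0 0 0 38'|f;  python3 -m jog '0 0 1 0 0 0 38;0 0 0 0 0 0 38'|f
```

```text
position: [0.5397, -0.1618, 0.0324]
force: [-0.2, 0.6, -0.1]
grasp_force: 30.0
position: [0.5397, -0.1618, 0.0314]
force: [0.4, -1.0, -0.3]
grasp_force: 30.0
position: [0.5397, -0.1618, 0.0304]
force: [-0.6, -0.2, -0.1]
grasp_force: 30.0
```

```bash
f(){ grep -E "time|position|force:|open"; }; python3 -m jog '0 0 1 0 0 0 38;0 0 0 0 0 0 38'|f; python3 -m jog '0 0 0 0 0 0 50;0 0 0 0 0 0 60;0 0 0 0 0 0 60;0 0 0 0 0 0 60;0 0 0 0 0 0 60'|f; python3 -m jog '0 0 -5 0 0 0 60;0 0 -15 0 0 0 60;0 0 -30 0 0 0 60;0 0 -45 0 0 0 60;0 0 -45 0 0 0 60;0 0 -43 0 0 0 60;0 0 0 0 0 0 60'|f
python3 - <<'E'
from h import *
go([.5209,.1325,.2123])
for c in('scene','wrist','top'):
    d=capture(c)
    print(c,[(np.round(r['at'],3),round(r['conf'],2)) for r in place_of(c,'candle_top')])
E
```

```text
time_s: 18.82
position: [0.5397, -0.1618, 0.0294]
force: [0.2, 0.3, -0.7]
opening: 0.492
grasp_force: 30.0
time_s: 19.45
position: [0.5398, -0.1618, 0.0295]
force: [0.3, 0.4, -0.3]
opening: 0.685
grasp_force: 0.0
time_s: 20.32
position: [0.5422, -0.1629, 0.2175]
force: [0.6, -1.2, -0.3]
opening: 0.688
grasp_force: 0.0
t 20.325 pos [ 0.5422 -0.1629  0.2175] yang 15.4 tilt [ 0.0091 -0.0048 -0.9999] tool mm [290.5  58.1   3.6] F [ 0.6 -1.2 -0.3] open 0.6882682735225354 0.0
scene [(array([ 0.501,  0.254, -0.001]), 0.79), (array([0.484, 0.01 , 0.   ]), 0.61), (array([ 0.539, -0.16 ,  0.017]), 0.53)]
wrist [(array([ 0.54 , -0.163,  0.016]), 0.69), (array([0.486, 0.009, 0.002]), 0.65)]
top [(array([ 0.477,  0.008, -0.004]), 0.63), (array([ 0.504,  0.253, -0.002]), 0.52), (array([ 0.633,  0.132, -0.001]), 0.44), (array([ 0.542, -0.16 ,  0.016]), 0.4)]
```

Candle 1 is seated, with its origin at about (0.540,-0.162,0.016). Back to the dispenser.

```bash
python3 -m jog '20 4 0 0 0 0 60;50 10 0 0 0 0 60;50 10 0 0 0 0 60;50 10 0 0 0 0 60;50 11 0 0 0 0 60;39 8 0 0 0 0 60;20 5 0 0 0 0 60;10 2 0 0 0 0 60;0 0 0 0 0 0 60;0 0 0 0 0 0 60'|grep pos; python3 - <<'E'
from h import *
go([.5209,.1325,.1125])
d=capture('wrist');im=d['color'].astype(int)
print([(np.round(r['at'],4),round(r['conf'],2)) for r in place_of('wrist','candle_mid')],[(np.round(r['at'],4),round(r['conf'],2)) for r in find_in('wrist','candle_mid')])
m=(im.min(2)>130)&(im.max(2)-im.min(2)<45);m[:150]=0;m[225:]=0;m[:,:215]=0;m[:,300:]=0
v,u=np.nonzero(m);print(len(u),u.mean(),v.mean(),np.ptp(u)+1,np.ptp(v)+1,v.max(),[ray(d,u.mean(),v.mean(),z).tolist() for z in(.118,.123,.128)])
capture('scene');print([(np.round(r['at'],4),round(r['conf'],2)) for r in place_of('scene','candle_mid')])
E
```

```text
position: [0.5207, 0.1322, 0.2123]
t 21.875 pos [0.5207 0.1322 0.2123] yang 15.4 tilt [-4.e-04 -3.e-04 -1.e+00] tool mm [ 0.3  0.4 99.8] F [ 0.   0.1 -0.1] open 0.6907329555108424 0.0
[(array([0.5202, 0.1307, 0.0943]), 0.66), (array([ 5.153e-01,  1.345e-01, -5.000e-04]), 0.45)] [(array([0.5207, 0.1374, 0.1258]), 0.83)]
1479 257.2603110209601 195.3759296822177 45 44 217 [[0.5217, 0.1316, 0.118], [0.5214, 0.1329, 0.123], [0.521, 0.1341, 0.128]]
[(array([0.5224, 0.1347, 0.0941]), 0.8), (array([ 0.5391, -0.1583,  0.0155]), 0.48)]
```

```bash
f(){ grep -E "time|position|force:|open"; }; python3 -m jog '0.5 0.3 20 0 0 0 55;0 0 30 0 0 0 55;0 0 25 0 0 0 55;0 0 15 0 0 0 55;0 0 6 0 0 0 55;0 0 3 0 0 0 55;0 0 0 0 0 0 55;0 0 0 0 0 0 55'|f; python3 -m jog '0 0 0 0 0 0 38;0 0 0 0 0 0 38;0 0 0 0 0 0 38;0 0 0 0 0 0 38;0 0 0 0 0 0 38;0 0 0 0 0 0 38'|f
```

```text
time_s: 23.12
position: [0.5214, 0.1334, 0.1141]
force: [0.4, -0.2, 1.0]
opening: 0.63
grasp_force: 0.0
time_s: 23.88
position: [0.5209, 0.1333, 0.1134]
force: [-0.3, 0.3, -0.1]
opening: 0.491
grasp_force: 30.0
```

```bash
python3 -m jog '0 0 -5 0 0 0 38;0 0 -10 0 0 0 38;0 0 -15 0 0 0 38;0 0 -20 0 0 0 38;0 0 -25 0 0 0 38;0 0 -25 0 0 0 38;0 0 0 0 0 0 38;0 0 0 0 0 0 38'|grep -E "pos|open|force:"; python3 - <<'E'
from h import *
go([.5606,-.2375,.2134])
for c in('scene','wrist'):
    d=capture(c)
    print(c,[(np.round(r['at'],3),round(r['conf'],2)) for r in place_of(c,'candle_mid')])
E
```

```text
position: [0.5203, 0.1333, 0.2133]
force: [-0.0, -0.2, -0.7]
opening: 0.492
grasp_force: 30.0
t 24.875 pos [0.5203 0.1333 0.2133] yang 15.4 tilt [-6.e-04 -0.e+00 -1.e+00] tool mm [-3.682e+02 -5.980e+01 -1.000e-01] F [-0.  -0.2 -0.7] open 0.49210443704895956 29.999761283397675
scene [(array([0.524, 0.135, 0.193]), 0.41)]
wrist [(array([0.519, 0.133, 0.196]), 0.9)]
```

```bash
python3 -m jog '-25 -4 0 0 0 0 38;-50 -8 0 0 0 0 38;-55 -9 0 0 0 0 38;-55 -9 0 0 0 0 38;-55 -9 0 0 0 0 38;-50 -8 0 0 0 0 38;-40 -7 0 0 0 0 38;-25 -4 0 0 0 0 38;-13 -2 0 0 0 0 38;0 0 0 0 0 0 38;0 0 0 0 0 0 38'|grep -E "pos|force:"; python3 - <<'E'
from h import *
go([.5606,-.2375,.05])
d=capture('wrist');print([(np.round(r['at'],4),round(r['conf'],2)) for r in place_of('wrist','holder_hole0')],[(np.round(r['at'],4),round(r['conf'],2)) for r in place_of('wrist','candle_top')])
im=d['color'];g=cv2.GaussianBlur(im,(3,3),0).astype(int);m=(g[:,:,0]-g[:,:,1])>45
p=pix(d,[.5282,-.1199,.026]);print(p)
for v in range(int(p[1])+3,int(p[1])+14,3):
    u=np.nonzero(m[v,200:310])[0]+200
    if len(u): print(v,u.min(),u.max())
E
```

```text
position: [0.5607, -0.2357, 0.2133]
force: [-0.2, 0.6, -0.1]
grasp_force: 30.0
t 26.45 pos [ 0.5607 -0.2357  0.2133] yang 15.5 tilt [-8.0e-04  1.1e-03 -1.0e+00] tool mm [ -1.9  -0.5 163.3] F [-0.2  0.6 -0.1] open 0.48939741305635115 29.999887347221375
[(array([ 0.5629, -0.2364,  0.0272]), 0.87)] [(array([ 0.5362, -0.161 ,  0.0139]), 0.94)]
[256.1  74.4]
77 222 290
80 222 290
83 222 290
86 222 290
```

```bash
python3 -m jog '0 0 20 0 0 0 38;0 0 40 0 0 0 38;0 0 40 0 0 0 38;0 0 35 0 0 0 38;0 0 18 0 0 0 38;0 0 5 0 0 0 38;0 0 0 0 0 0 38;0 0 0 0 0 0 38;0 0 0 0 0 0 38;0 0 0 0 0 0 38'|grep -E "pos|force:"; python3 - <<'E'
from h import *
go([.5606,-.2372,.033])
for c in('wrist','scene'):
    d=capture(c);print(c,[(np.round(r['at'],4),round(r['conf'],2)) for r in place_of(c,'candle_mid')])
E
```

```text
position: [0.5612, -0.2376, 0.0561]
force: [-0.1, -0.7, -1.0]
grasp_force: 30.0
t 27.85 pos [ 0.5612 -0.2376  0.0561] yang 15.4 tilt [ 1.e-03 -6.e-04 -1.e+00] tool mm [ 0.6 -0.5 23.1] F [-0.1 -0.7 -1. ] open 0.49586678016847385 29.99977469444275
wrist [(array([ 0.562 , -0.2399,  0.0421]), 0.77)]
scene [(array([0.523 , 0.1337, 0.1027]), 0.68), (array([ 0.5591, -0.2366,  0.0366]), 0.46)]
```

```bash
f(){ grep -E "position|force:"; }; python3 -m jog '0 0 3 0 0 0 38;0 0 3 0 0 0 38;0 0 3 0 0 0 38;0 0 0 0 0 0 38;0 0 0 0 0 0 38'|f; python3 -m jog '0 0 2 0 0 0 38;0 0 2 0 0 0 38;0 0 0 0 0 0 38'|f; python3 -m jog '0 0 2 0 0 0 38;0 0 2 0 0 0 38;0 0 0 0 0 0 38'|f
```

```text
position: [0.5609, -0.2374, 0.0464]
force: [0.2, 0.3, -0.9]
grasp_force: 30.0
position: [0.5608, -0.2373, 0.0422]
force: [-0.7, -0.3, -0.0]
grasp_force: 30.0
position: [0.5608, -0.2373, 0.0382]
force: [1.3, 1.5, -0.3]
grasp_force: 30.0
```

```bash
f(){ grep -E "position|force:"; }; python3 -m jog '0 0 2 0 0 0 38;0 0 0 0 0 0 38'|f; python3 -m jog '0 0 2 0 0 0 38;0 0 0 0 0 0 38'|f; python3 -m jog '0 0 1 0 0 0 38;0 0 0 0 0 0 38'|f; python3 -m jog '0 0 1 0 0 0 38;0 0 0 0 0 0 38'|f
```

```text
position: [0.5608, -0.2373, 0.0363]
force: [1.2, 0.2, -0.2]
grasp_force: 30.0
position: [0.5608, -0.2373, 0.0343]
force: [-0.1, 0.7, -0.7]
grasp_force: 30.0
position: [0.5609, -0.2373, 0.0334]
force: [0.1, -0.1, 0.4]
grasp_force: 30.0
position: [0.5609, -0.2374, 0.0324]
force: [0.0, -0.4, -0.2]
grasp_force: 30.0
```

```bash
f(){ grep -E "time|position|force:|open"; }; python3 -m jog '0 0 1 0 0 0 38;0 0 0 0 0 0 38'|f; python3 -m jog '0 0 1 0 0 0 38;0 0 0 0 0 0 38'|f; python3 -m jog '0 0 0 0 0 0 50;0 0 0 0 0 0 60;0 0 0 0 0 0 60;0 0 0 0 0 0 60;0 0 0 0 0 0 60'|f; python3 -m jog '0 0 -5 0 0 0 60;0 0 -15 0 0 0 60;0 0 -30 0 0 0 60;0 0 -45 0 0 0 60;0 0 -45 0 0 0 60;0 0 -43 0 0 0 60;0 0 0 0 0 0 60;0 0 0 0 0 0 60;0 0 0 0 0 0 60;0 0 0 0 0 0 60'|f
python3 - <<'E'
from h import *
for c in('scene','wrist','top'):
    d=capture(c)
    for n in('candle_mid','jar','ivy','basket','dispenser_rim'): print(c,n,[(np.round(r['at'],3),round(r['conf'],2)) for r in place_of(c,n) if r['conf']>.3])
    if c=='wrist':
        im=d['color'].astype(int);m=((im.min(2)>130)&(im.max(2)-im.min(2)<45)).astype(np.uint8)
        n,l,s,ce=cv2.connectedComponentsWithStats(m)
        for i in range(1,n):
            if s[i,4]>150: print('white',ce[i].round(1),s[i],ray(d,*ce[i],.04))
E
```

```text
time_s: 30.68
position: [0.5609, -0.2374, 0.0314]
force: [-0.6, 0.5, -1.1]
opening: 0.495
grasp_force: 30.0
time_s: 30.92
position: [0.5609, -0.2373, 0.0304]
force: [0.1, -0.1, -1.2]
opening: 0.491
grasp_force: 30.0
time_s: 31.55
position: [0.5609, -0.2374, 0.0305]
force: [0.1, -0.0, -0.0]
opening: 0.688
grasp_force: 0.0
time_s: 32.8
position: [0.5603, -0.237, 0.212]
force: [-0.4, 0.7, 0.1]
opening: 0.688
grasp_force: 0.0
scene candle_mid [(array([ 0.562, -0.235,  0.01 ]), 0.75)]
scene jar [(array([ 0.701,  0.027, -0.003]), 0.67)]
scene ivy [(array([0.652, 0.356, 0.002]), 0.68)]
scene basket [(array([ 0.696, -0.381,  0.002]), 0.74)]
scene dispenser_rim [(array([0.525, 0.135, 0.102]), 0.81)]
wrist candle_mid [(array([ 0.558, -0.237,  0.016]), 0.9)]
wrist jar []
wrist ivy []
wrist basket [(array([ 0.696, -0.381, -0.001]), 0.88)]
wrist dispenser_rim []
white [256.7 111.1] [ 239   93   36   37 1042] [ 0.5404 -0.1614  0.04  ]
white [256.9 178.9] [240 163  34  33 878] [ 0.5616 -0.2377  0.04  ]
top candle_mid []
top jar []
top ivy [(array([ 0.65 ,  0.359, -0.002]), 0.71)]
top basket [(array([ 0.699, -0.382,  0.001]), 0.94)]
top dispenser_rim [(array([0.518, 0.129, 0.101]), 0.91)]
```

Both wax discs sit over their pockets at z = 40 mm, at (0.540,-0.161) and (0.562,-0.238). The bystanders have not moved, and the robot is clear.

```bash
python3 -c "
from rig import *
print(hand_in())"
```

```text
the job is handed in; nothing more can be done
None
```

The top candle and then the second one are seated in the oak block's two pockets, the last is left in the dispenser, the jar, ivy pot and basket show no movement, and I handed the job in at about 33 s; no verdict came back.

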